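Unlock the vial tray: roll the knurled nut loose, push the strap back

TASK

Unlock the vial tray in the sampler drawer. With a fingertip on the exposed front of its knurled rim, roll the clamp nut anticlockwise (seen from above) through two full turns, right to within a sixth of a turn, and only then push the clamp strap by its upright lip all the way back until it stops clear of the tray. Push only, pinch and lift nothing, leave the tray and the things standing around it where they are, and finish clear of everything.

Things in the scene. Friction and masses are not known exactly. Their poses are not given: they have to be found in the camera images.
- clamp: Fixed drawer deck, dark plate 10 mm thick, x -85..85, y -90..270 mm. Origin on the bench under the nut's axis, z up; -x is the front (roughly towards the robot), +y runs from nut to tray. On it a black housing, a U of 8 mm walls open at front and top, x -10..34, y -33..33 mm, top 50 mm above the bench; the nut sticks out 10 mm in front of it, its sides and back are covered.
- nut_axis (a point): Point on the nut's vertical axis at mid-rim, 41 mm above the bench; axes as clamp, does not turn. The nut is a plain metal disc, diameter 40 mm, 30 to 52 mm above the bench; its finely knurled rim grips like a plain cylinder of friction about 0.6. Its frontmost line is 20 mm from the axis towards -x; the deck before it is bare, 10 mm above the bench.
- nut (a joint): Turn of the nut (rad), growing anticlockwise seen from above (loosening: the rim's front moves to -y of clamp, away from the tray), counting on through full turns. Starts tight, within 0.15 of 0, stop at -0.3; two turns is 12.57. Takes 0.04 N m; stays where left. A black line from hub to rim on its top points to the front (-x of clamp) at 0.
- lip (a point): Centre of the tray-side face (looks to +y of clamp) of the strap's upright lip; moves with the strap. The lip is a steel plate 36 mm wide (x), 6 mm thick (y), from 22 to 50 mm above the bench, at the +y end of the strap, over the tray's bare margin (18 mm above the bench). At the start it is 77 mm from the nut axis along +y of clamp.
- strap (a joint): Travel of the clamp strap (m): 0 with its end over the tray's edge (start), growing as it slides to -y of clamp (from tray towards nut); 0.026 is the stop, fully back. About 2 N of friction; stays where left. The strap is a steel bar 26 mm wide, 20 to 25 mm above the bench, passing below the nut through the housing.
- tray_mid (a point): Centre of the tray plate's upper face, 18 mm above the bench; y points away from the clamp. The tray is a loose 0.8 kg aluminium plate 130 x 200 x 8 mm lying on the deck, a black vial rack fixed on it (x -55..55, y -10..95 mm from here; caps up to 71 mm above the bench). Its margin y -100..-10 mm is bare: about 70 mm is free between lip and rack.
- bottle: Glass bottle with blue cap, 68 mm in diameter, 125 mm tall, standing behind the drawer. Leave alone.
- jar: Amber glass jar with white lid, 60 mm in diameter, 75 mm tall, standing behind the drawer. Leave alone.
- spare_rack: Small loose black rack 60 x 100 x 30 mm on the bench on the nut's side of the drawer. Leave alone.
- vial: Single glass vial with blue cap, 22 mm in diameter, 47 mm tall, standing in front of the tray. Leave alone.

How it is judged:
By the outcome, as a careful person would: the job done as asked, in the order asked, and still so for the second after the job is handed in, with the robot touching nothing.
It also fails if it takes over 72 s, if anything falls off the work surface, if the arm or the gripper's body presses on something with over 40 N, if the wrist force passes 120 N, or if a joint passes its speed limit or range.

ROBOT

A 7-joint arm with a two-finger parallel gripper is mounted at the origin on the work surface. World frame = base frame: x ahead of the robot, y to its left, z up, the work surface at z = 0. Lengths are in m, angles in rad, forces in N, time in s.
With the tool pointing down it reaches from about 0.4 to 0.9 m from the base axis. Payload 5.6 kg.
Tool frame: the origin (TCP) lies between the finger pads; the fingertips stand ctrl.tip_reach ahead of it and the grasp point (between the pads) lies 11 mm behind it (ctrl.tip_reach is the distance from the TCP to the fingertips, in m); y points along the fingers, x is the direction in which the jaws open and shut, and the axes are right-handed (so a half turn about y gives the same grasp; the last joint's range is limited). The gripper opens to 92 mm and grips with 3 to 60 N. Pads are 20 mm wide; open, the fingers measure 128 mm over their backs; the gripper's body (75 mm by 189 mm) begins 69 mm behind the grasp point.
Start: joints at [-1.36, 0.468, -0.012, 1.603, 0.006, 1.071, -0.056], TCP at [0.163, 0.629, 0.223] pointing down, gripper open.
Joint ranges: [-2.53, 2.53], [-0.31, 2.02], [-1.57, 1.55], [0.28, 2.44], [-1.29, 4.43], [0.15, 1.84], [-2.92, 2.92]. Speed limits (rad/s): [2.57, 2.57, 3.14, 3.14, 3.14, 3.14, 3.14].

INTERFACE

Orientations are given as [roll, pitch, yaw] about the fixed x, y, z axes, in that order (R = Rz(yaw) Ry(pitch) Rx(roll)).
In Python, from station import readout, camera, ticket, find_in, regions_of, ctrl gives the robot as it stands. The module is installed in compiled form; this text tells all that it offers.
- The arm moves only by the tool jog_arm, never from a script. Its arguments are lists of equal length, an entry for each row: "dp": the shift along the tool's x, y, z in m, a list of three; "spin": the turn about the tool's y in rad. In form: {"dp": [[tx, ty, tz], ...], "spin": [spin, ...]}. A call has exactly 5 rows; each row is the pose to reach, as a shift and turn from the pose commanded when the call began, along the tool's axes at that moment; what a row does not reach only later rows make up. A row lasts 1/10 s, in which the tool goes at most 50 mm and 8.59 degrees, less where a joint would pass 70% of its speed; a pose out of reach is approached as far as the arm can. A call with a gripper value outside its range is refused whole. "jaw" is the opening, from -1 (shut) to 1 (fully open), so that 0 is half open, set as the call begins (left out, the last holds). The fingers move at their own pace and stop on an object; "grip_force" is the grip in N (left out, the last holds). Time passes only in rows, so rows that repeat a pose let the fingers close, or fill a call up. It gives the time, the measured TCP pose, the force and the opening at its end, in the units of the state.
- readout.get_state(): the state, without advancing time (a new reading comes with each control period).
- camera(name): name is "scene" or "top"; returns a dict with "color" (384x512x3 uint8, red, green, blue), "intrinsics" (3x3 intrinsics, pixels), "R" (3x3) and "t" (3): a world point X has camera coordinates R X + t. Camera axes: x right, y down, z forward; pixel columns grow to the right and rows downward; lengths in m; the calibration is good to about 2 mm. A picture is of the moment at which its call begins. There is no depth.
- ticket.close_job(): hands the job in, once; it reports no verdict.
Trained networks look in a picture, given as the dict that the camera call returned (one of the last four; its "shot" number tells which), for a name from the list of things; names that differ only in an ending like _2 or _b are one class to them, and where a whole thing is asked for, a point or a joint stands for the part that bears it (a point fixed in the world has none). Each returns a list of dicts, best first, with "p" (0 to 1); they miss things now and then, are a little off and sometimes report something else, mostly with a low value. They report only what shows in the picture. A call takes as long as a camera call.
- find_in(label, picture): "pixel" ([row, column] in pixels, amid what is visible of it).
- regions_of(label, picture): "mask" (384x512 bool, what is visible of it) and "pixel" ([row, column] in pixels, amid what is visible of it).
The state is a dict: "time": time; "qpos": joint angles; "joint_velocities": joint speeds; "effort": joint torques, N m; "position": TCP position; "eef_rot": TCP orientation; "contact_force": force on the tool from outside, world axes, zero at the start; "wrist_torque": the same for the moment, N m; "gripper_width": finger opening in m.
Only numpy, scipy, OpenCV 4.12 (cv2) and the standard library are available. Lean on these libraries where they do the work, as an engineer would, in place of code of your own. Each camera call takes 0.05 s, during which the arm holds its last target. There are 200 camera calls.

## Working session

There is one attempt and no reset: what is moved stays moved. The work goes in short steps, Python scripts to look and compute and a tool call to move; the robot and the scene stay as the last step left them, time stands still between calls to the robot, and variables do not carry over. Pictures are saved under pics/ and viewed, about 8 in all and at most 12, crops included, and the job is handed in when it is done.

Besides the shell and the picture viewer there is one more tool, called by a JSON object that holds its "op" and its "data", one argument or row to a line. jog_arm: Moves the arm, as the interface text tells. Its arguments: {"type":"object","properties":{"dp":{"type":"array","items":{"type":"array","items":{"type":"number"}}},"spin":{"type":"array","items":{"type":"number"}},"jaw":{"type":"number"},"grip_force":{"type":"number"}},"required":["dp","spin"]}

```bash
mkdir -p pics; python3 - <<'E'
from station import readout,camera,find_in,ctrl
import cv2,numpy as np
s=readout.get_state()
print(s, ctrl.tip_reach)
for n in("scene","top"):
    p=camera(n); cv2.imwrite(f"pics/{n}0.png",p["color"][:,:,::-1])
    np.savez(f"{n}.npz",K=p["intrinsics"],R=p["R"],t=p["t"])
    print(n,p["intrinsics"].tolist(),p["R"].round(4).tolist(),p["t"].tolist())
    for l in("clamp","nut_axis","nut","lip","tray_mid","bottle","jar","spare_rack","vial"):
        print(l,[(np.round(d["pixel"],1).tolist(),round(d["p"],2)) for d in find_in(l,p)[:2]])
E
```

```text
{'time': 0.0, 'qpos': array([-1.36002107,  0.46835955, -0.01164344,  1.6036129 ,  0.00598603,
        1.07136429, -0.05629442]), 'joint_velocities': array([-1.40132545e-03,  2.41446586e-04,  1.51809553e-03,  4.07037183e-04,
        1.38680628e-03,  2.46385464e-05,  4.77336250e-04]), 'effort': array([ 7.60830317e-04, -5.20586443e+01, -1.17790073e-02, -2.43731099e+01,
       -5.65618998e-02,  1.74144498e-02,  1.69010559e-04]), 'position': array([0.16308802, 0.62863391, 0.22165621]), 'eef_rot': array([-1.57088643,  0.00170684,  1.31699211]), 'contact_force': array([ 0.24445623,  0.06114381, -0.67202297]), 'wrist_torque': array([ 0.00296819, -0.0019272 , -0.0621862 ]), 'gripper_width': 0.09260318219627896} 0.008
scene [[381.05041967490445, 0.0, 254.3890265894765], [0.0, 381.05041967490445, 192.37658012817536], [0.0, 0.0, 1.0]] [[0.4236, 0.9058, -0.0081], [0.5214, -0.2511, -0.8156], [-0.7408, 0.3412, -0.5786]] [-0.17882317486007965, -0.2429885903534586, 1.1750782260931312]
clamp [([225.3, 234.9], 0.56), ([267.7, 274.6], 0.18)]
nut_axis [([223.8, 237.0], 0.62)]
nut [([207.5, 233.1], 0.87)]
lip [([223.7, 221.6], 0.59)]
tray_mid [([189.6, 302.5], 0.75)]
bottle [([229.8, 348.5], 0.7)]
jar [([267.3, 273.2], 0.84)]
spare_rack [([289.7, 132.7], 0.58)]
vial [([164.6, 276.8], 0.65)]
top [[458.9794391861403, 0.0, 256.8292846535971], [0.0, 458.9794391861403, 186.76734731925853], [0.0, 0.0, 1.0]] [[0.0067, -0.9997, 0.0233], [-0.9804, -0.0112, -0.1966], [0.1968, -0.0215, -0.9802]] [-0.0813429553716955, 0.5720387843160379, 0.9411781732606339]
clamp [([205.4, 260.9], 0.6)]
nut_axis [([201.0, 260.8], 0.62), ([201.7, 253.6], 0.22)]
nut []
lip [([201.5, 257.1], 0.74)]
tray_mid [([210.0, 194.1], 0.9)]
bottle [([136.8, 200.3], 0.9)]
jar [([134.7, 266.8], 0.73)]
spare_rack [([168.1, 355.4], 0.85)]
vial [([270.3, 188.9], 0.48)]
```

View pics/scene0.png

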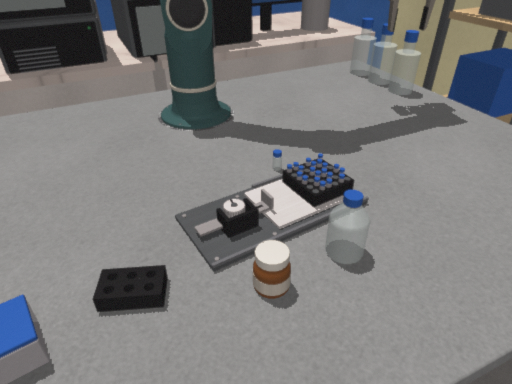

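View pics/top0.png

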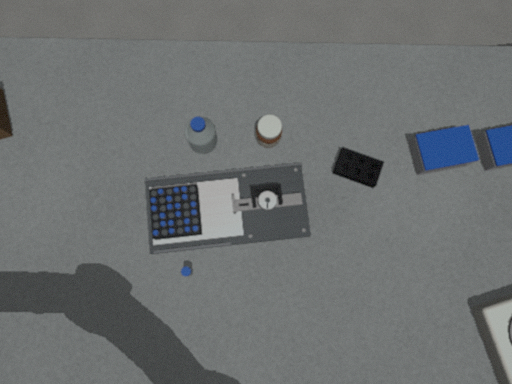

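The scene view shows the deck with the nut at about (207,235), the lip at (198,267) and the jar and bottle on the far side. In the top view the nut is at about (200,268), the lip at (203,237) and the front faces down. I'll look at both enlarged.

```bash
python3 - <<'E'
import cv2,numpy as np
a=cv2.imread("pics/top0.png")[155:260,135:315]; b=cv2.imread("pics/scene0.png")[140:260,170:380]
cv2.imwrite("pics/ct.png",cv2.resize(a,None,fx=4.4,fy=4.4,interpolation=cv2.INTER_CUBIC))
cv2.imwrite("pics/cs.png",cv2.resize(b,None,fx=3.8,fy=3.8,interpolation=cv2.INTER_CUBIC))
E
```

```text
(no output)
```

View pics/ct.png

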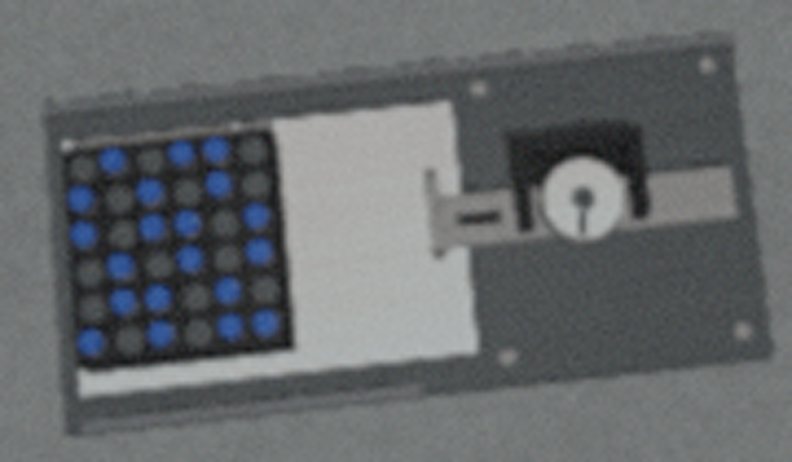

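View pics/cs.png

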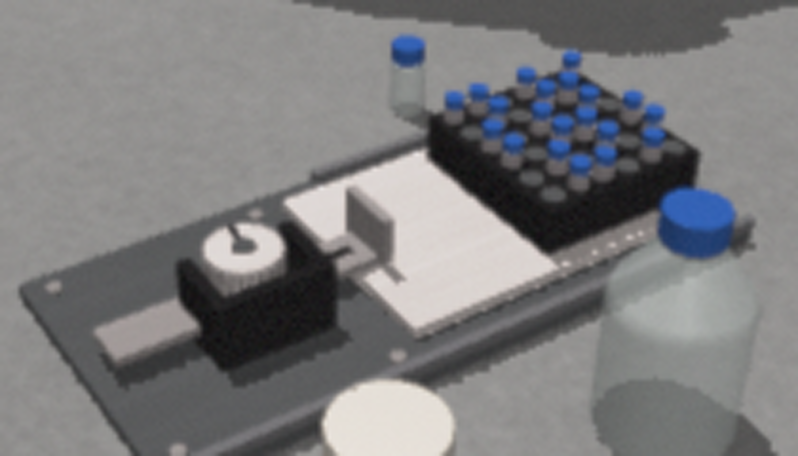

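```bash
cat > h.py <<'E'
import numpy as np
from scipy.optimize import least_squares
C={n:np.load(f"{n}.npz") for n in("scene","top")}
def proj(n,X):
    c=C[n]; q=c["K"]@(c["R"]@np.asarray(X)+c["t"]); return q[:2]/q[2]
def w(P,p): # clamp->world
    c,s=np.cos(P[2]),np.sin(P[2]); return np.array([P[0]+c*p[0]-s*p[1],P[1]+s*p[0]+c*p[1],p[2]])
T=lambda x,y:(x/4.4+135-.4,y/4.4+155-.4); S=lambda x,y:(x/3.8+170-.4,y/3.8+140-.4)
E
python3 - <<'E'
from h import *
obs=[("top",T(584,198),(0,0,.052)),("top",T(735,42),(.085,-.09,.01)),("top",T(772,353),(-.085,-.09,.01)),("top",T(68,432),(-.085,.27,.01)),("top",T(47,112),(.085,.27,.01)),
("top",T(434,213),(0,.074,.05)),("scene",S(243,247),(0,0,.052)),("scene",S(22,290),(-.085,-.09,.01))]
f=lambda P:np.concatenate([proj(n,w(P,p))-u for n,u,p in obs])
r=least_squares(f,[.55,0,0],loss="soft_l1");P=r.x
print(P.round(4),f(P).reshape(-1,2).round(1).tolist())
for n,o in(("top",T(584,198)),("scene",S(243,247))):
    c=C[n]; d=c["R"].T@np.linalg.solve(c["K"],[*o,1]); o=-c["R"].T@c["t"]; print(n,o.round(2),(o+d*(.052-o[2])/d[2]).round(4))
np.save("P.npy",P)
for k in((-.02,.077,.05),(.018,.077,.05),(-.018,.077,.022),(.018,.077,.022)):print(((proj("scene",w(P,k))-[170,140])*3.8).round(),((proj("top",w(P,k))-[135,155])*4.4).round())
from station import find_in,camera
for n in("top","scene"):
    p=camera(n)
    for l,z in(("vial",.04),("bottle",.1),("jar",.06),("spare_rack",.02)):
        u=find_in(l,p)
        if u:
            c=C[n]; d=c["R"].T@np.linalg.solve(c["K"],[u[0]["pixel"][1],u[0]["pixel"][0],1]); o=-c["R"].T@c["t"]; print(n,l,(o+d*(z-o[2])/d[2]).round(3))
E
```

```text
[ 0.5458 -0.0995  0.1173] [[0.1, -0.0], [-0.7, -1.6], [0.7, 0.9], [-0.6, 0.6], [-0.7, -1.5], [0.3, 0.3], [0.3, 0.8], [-1.6, -0.8]]
top [ 0.38 -0.05  1.04] [ 0.5457 -0.0993  0.052 ]
scene [ 1.07 -0.3   0.48] [ 0.5433 -0.099   0.052 ]
[353. 184.] [432. 253.]
[394. 220.] [424. 177.]
[355. 229.] [433. 257.]
[393. 264.] [426. 187.]
top vial [0.391 0.069 0.04 ]
top bottle [0.676 0.043 0.1  ]
top jar [ 0.694 -0.102  0.06 ]
scene vial [0.426 0.058 0.04 ]
scene bottle [0.732 0.019 0.1  ]
scene jar [ 0.72  -0.108  0.06 ]
scene spare_rack [ 0.637 -0.307  0.02 ]
```

{"op": "jog_arm", "data": {
  "dp": [
    [-0.026, 0, -0.037],
    [-0.052, 0, -0.074],
    [-0.078, 0, -0.111],
    [-0.104, 0, -0.148],
    [-0.13, 0, -0.185]
  ],
  "spin": [-0.075, -0.15, -0.225, -0.3, -0.371],
  "jaw": -1,
  "grip_force": 20
}}

```text
time: 2.0
position: [0.3107, 0.4554, 0.2228]
eef_rot: [-1.571, -0.0, 1.691]
contact_force: [1.1, 0.9, 0.4]
gripper_width: 0.0541
```

```bash
cat >> h.py <<'E'
from scipy.spatial.transform import Rotation as Ro
P=np.load("P.npy")
def st():
    "TCP in clamp frame (mm), yaw error, force in clamp frame, width mm"
    from station import readout
    s=readout.get_state(); c,q=np.cos(P[2]),np.sin(P[2]); M=np.array([[c,q],[-q,c]])
    x=M@(s["position"][:2]-P[:2]); f=M@s["contact_force"][:2]; R=Ro.from_euler("xyz",s["eef_rot"]).as_matrix()
    print("t",round(s["time"],2),"clamp mm",(x*1e3).round(1),"z",round(s["position"][2]*1e3,1),"yawerr",round(s["eef_rot"][2]-P[2]-np.pi/2,4),"y-axis",R[:,1].round(3),"F",f.round(1),round(s["contact_force"][2],1),"w",round(s["gripper_width"]*1e3,1),"q",s["qpos"].round(2))
    return x,s,R
E
python3 -c "
from h import *;st()"
```

```text
t 2.0 clamp mm [-168.5  578.6] z 222.8 yawerr 0.003 y-axis [ 0.  0. -1.] F [1.2 0.8] 0.4 w 54.1 q [-1.01  0.3  -0.03  1.85  0.01  0.99  0.65]
```

{"op": "jog_arm", "data": {
  "dp": [
    [-0.048, 0, -0.009],
    [-0.096, 0, -0.018],
    [-0.144, 0, -0.027],
    [-0.192, 0, -0.036],
    [-0.24, 0, -0.045]
  ],
  "spin": [0, 0, 0, 0, 0]
}}

```text
time: 2.5
position: [0.3828, 0.2219, 0.223]
eef_rot: [-1.572, -0.001, 1.688]
contact_force: [0.4, -0.2, -0.3]
gripper_width: 0.0138
```

{"op": "jog_arm", "data": {
  "dp": [
    [-0.048, 0, -0.009],
    [-0.096, 0, -0.018],
    [-0.144, 0, -0.027],
    [-0.192, 0, -0.036],
    [-0.24, 0, -0.045]
  ],
  "spin": [0, 0, 0, 0, 0]
}}

```text
time: 3.0
position: [0.4556, -0.0112, 0.2231]
eef_rot: [-1.572, -0.0, 1.688]
contact_force: [0.3, 1.6, 0.3]
gripper_width: 0.0002
```

{"op": "jog_arm", "data": {
  "dp": [
    [-0.042, 0, 0],
    [-0.084, 0.02, 0],
    [-0.084, 0.06, 0],
    [-0.084, 0.1, 0],
    [-0.084, 0.1, 0]
  ],
  "spin": [0, 0, 0, 0, 0]
}}

```text
time: 3.5
position: [0.4614, -0.0926, 0.1188]
eef_rot: [-1.562, -0.001, 1.687]
contact_force: [-0.7, 1.3, -0.7]
gripper_width: 0.0003
```

```bash
python3 -c "
from h import *;st()"
```

```text
t 3.5 clamp mm [-83.   16.7] z 118.8 yawerr -0.001 y-axis [-0.009  0.    -1.   ] F [-0.5  1.4] -0.7 w 0.3 q [-0.2   0.33  0.38  2.13 -0.18  0.72  1.99]
```

{"op": "jog_arm", "data": {
  "dp": [
    [0, 0.04, 0],
    [0, 0.07, -0.01],
    [0, 0.082, -0.025],
    [0, 0.082, -0.034],
    [0, 0.082, -0.034]
  ],
  "spin": [0, 0, 0, 0, 0]
}}

```text
time: 4.0
position: [0.5012, -0.0885, 0.0422]
eef_rot: [-1.574, 0.001, 1.689]
contact_force: [-0.9, -0.1, 0.3]
gripper_width: 0.0004
```

```bash
python3 -c "
from h import *;st()
from station import camera
import cv2
a=[cv2.resize(camera('scene')['color'][150:250,190:320,::-1],None,fx=4,fy=4,interpolation=3),cv2.resize(camera('top')['color'][155:255,200:320,::-1],None,fx=4,fy=4,interpolation=3)[:, :270]]
cv2.imwrite('pics/a1.png',np.hstack(a))
"
```

```text
t 4.0 clamp mm [-43.   16.1] z 42.2 yawerr 0.0011 y-axis [ 0.003 -0.    -1.   ] F [-0.9 -0. ] 0.3 w 0.4 q [-0.15  0.52  0.32  2.08 -0.29  0.58  2.06]
```

View pics/a1.png

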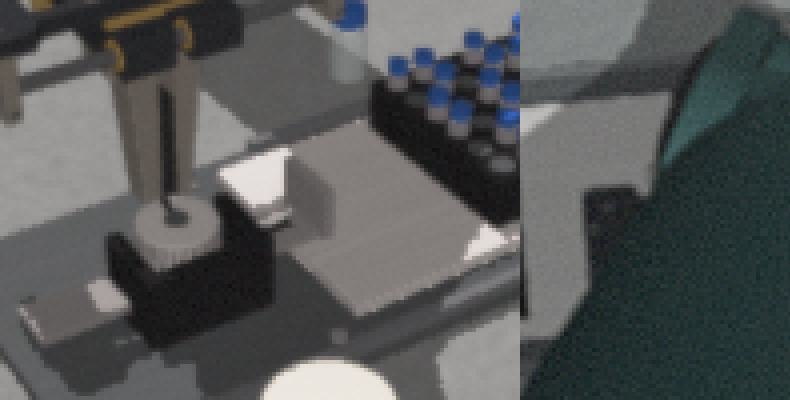

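Scene crop: the shut fingertips (about 25 mm wide at the tip) stand just in front of the nut at (165,190), and its black line points to the front. The top view is hidden by the arm. Next I'll touch the rim and read the force.

{"op": "jog_arm", "data": {
  "dp": [
    [-0.005, 0.002, -0.006],
    [-0.005, 0.002, -0.01],
    [-0.005, 0.002, -0.012],
    [-0.005, 0.002, -0.013],
    [-0.005, 0.002, -0.013]
  ],
  "spin": [0, 0, 0, 0, 0]
}}

```text
time: 4.6
position: [0.5122, -0.0921, 0.0386]
eef_rot: [-1.571, -0.0, 1.688]
contact_force: [-0.3, -0.4, 0.0]
gripper_width: 0.0003
```

```bash
python3 -c "
from h import *;st()"
```

```text
t 4.6 clamp mm [-32.4  11.2] z 38.6 yawerr 0.0 y-axis [-0.  0. -1.] F [-0.3 -0.4] 0.0 w 0.3 q [-0.14  0.54  0.32  2.05 -0.29  0.59  2.06]
```

{"op": "jog_arm", "data": {
  "dp": [
    [0, 0, -0.001],
    [0, 0, -0.002],
    [0, 0, -0.002],
    [0, 0, -0.002],
    [0, 0, -0.002]
  ],
  "spin": [0, 0, 0, 0, 0]
}}

```text
time: 5.1
position: [0.5138, -0.092, 0.0385]
eef_rot: [-1.57, -0.0, 1.688]
contact_force: [-2.2, 0.2, 0.4]
gripper_width: 0.0004
```

{"op": "jog_arm", "data": {
  "dp": [
    [0, 0, -0.001],
    [0, 0, -0.002],
    [0, 0, -0.002],
    [0, 0, -0.002],
    [0, 0, -0.002]
  ],
  "spin": [0, 0, 0, 0, 0]
}}

```text
time: 5.6
position: [0.514, -0.0919, 0.0383]
eef_rot: [-1.567, -0.001, 1.687]
contact_force: [-7.1, -0.6, 5.4]
gripper_width: 0.0007
```

```bash
python3 -c "
from h import *;st()"
```

```text
t 5.6 clamp mm [-30.6  11.2] z 38.3 yawerr -0.0007 y-axis [-0.004  0.001 -1.   ] F [-7.2  0.3] 5.4 w 0.7 q [-0.14  0.54  0.32  2.05 -0.29  0.6   2.06]
```

{"op": "jog_arm", "data": {
  "dp": [
    [-0.004, 0, -0.001],
    [-0.009, 0, -0.001],
    [-0.014, 0, -0.001],
    [-0.019, 0, -0.001],
    [-0.022, 0, -0.001]
  ],
  "spin": [0, 0, 0, 0, 0]
}}

```text
time: 6.1
position: [0.5165, -0.1129, 0.0377]
eef_rot: [-1.564, -0.003, 1.688]
contact_force: [-7.4, 1.1, 3.6]
gripper_width: 0.0003
```

```bash
python3 -c "
from h import *;st()
from station import camera
import cv2
cv2.imwrite('pics/a2.png',cv2.resize(camera('scene')['color'][150:240,190:310,::-1],None,fx=5,fy=5,interpolation=3))
"
```

```text
t 6.1 clamp mm [-30.7 -10. ] z 37.7 yawerr 0.0001 y-axis [-0.007  0.002 -1.   ] F [-7.3  1.9] 3.6 w 0.3 q [-0.1   0.55  0.31  2.03 -0.29  0.61  2.1 ]
```

View pics/a2.png

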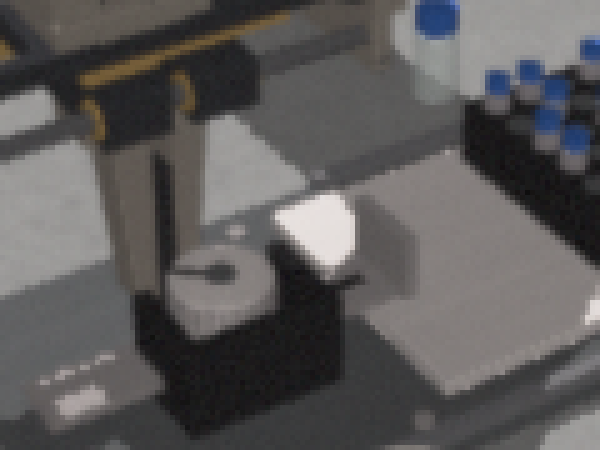

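The line on the nut now runs from the hub (220,272) to (172,270), so it has rolled about a radian anticlockwise. The tangential force of about 2 N means it rolls without slipping. I'll repeat the stroke and read the line's angle numerically.

{"op": "jog_arm", "data": {
  "dp": [
    [0, 0, 0.008],
    [0.011, -0.001, 0.008],
    [0.022, -0.001, 0.008],
    [0.022, -0.001, 0.003],
    [0.022, -0.001, 0]
  ],
  "spin": [0, 0, 0, 0, 0]
}}

```text
time: 6.65
position: [0.5139, -0.0899, 0.0391]
eef_rot: [-1.563, -0.003, 1.69]
contact_force: [-13.4, 1.1, 9.6]
gripper_width: 0.0002
```

{"op": "jog_arm", "data": {
  "dp": [
    [0, 0, 0],
    [-0.007, 0, 0],
    [-0.015, 0, 0],
    [-0.022, 0, 0],
    [-0.022, 0, 0]
  ],
  "spin": [0, 0, 0, 0, 0]
}}

```text
time: 7.15
position: [0.5167, -0.1137, 0.0387]
eef_rot: [-1.564, -0.002, 1.688]
contact_force: [-7.5, -2.0, 2.8]
gripper_width: 0.0004
```

```bash
cat >> h.py <<'E'
def nut():
    "angle of the black line (rad, mod 2pi, 0 = front, anticlockwise +) in the scene picture"
    import cv2
    from station import camera
    g=cv2.cvtColor(camera("scene")["color"],cv2.COLOR_RGB2GRAY).astype(np.float32)
    best=None
    a=np.arange(0,2*np.pi,.05); r=np.arange(.007,.0165,.001)
    L=[]
    for dx in(-1,0,1):
      for dy in(-1,0,1,2):
        uv=np.array([[proj("scene",w(P,(-k*np.cos(t),-k*np.sin(t),.052))) for k in r] for t in a]).astype(np.float32)+np.float32([dx,dy])
        v=cv2.remap(g,uv[:,:,0],uv[:,:,1],cv2.INTER_LINEAR).mean(1)
        c=np.median(v)-v; L.append((c.max(),a[c.argmax()].round(2)))
    L.sort(reverse=True); print("nut angle",[(round(float(c)),float(t)) for c,t in L[:5]])
E
python3 -c "
from h import *;st();nut()"
```

```text
t 7.15 clamp mm [-30.5 -10.7] z 38.7 yawerr -0.0002 y-axis [-0.007  0.001 -1.   ] F [-7.6 -1.1] 2.8 w 0.4 q [-0.1   0.55  0.32  2.03 -0.29  0.61  2.1 ]
nut angle [(63, 6.0), (63, 5.65), (62, 2.15), (61, 5.85), (58, 2.3)]
```

```bash
sed -i 's/for dx in(-1,0,1)/for dx in(-.5,0)/;s/for dy in(-1,0,1,2)/for dy in(-1,-.5)/;s/0165/0155/' h.py; python3 -c "
from h import *;nut()"
```

```text
nut angle [(64, 2.15), (63, 2.2), (61, 2.1), (61, 2.15)]
```

{"op": "jog_arm", "data": {
  "dp": [
    [0, 0, 0.008],
    [0.011, 0, 0.008],
    [0.022, 0, 0.008],
    [0.022, 0, 0.003],
    [0.022, 0, 0]
  ],
  "spin": [0, 0, 0, 0, 0]
}}

```text
time: 7.75
position: [0.514, -0.0898, 0.0391]
eef_rot: [-1.563, -0.003, 1.69]
contact_force: [-13.4, 1.0, 10.6]
gripper_width: 0.0003
```

{"op": "jog_arm", "data": {
  "dp": [
    [0, 0, 0],
    [-0.007, 0, 0],
    [-0.015, 0, 0],
    [-0.022, 0, 0],
    [-0.022, 0, 0]
  ],
  "spin": [0, 0, 0, 0, 0]
}}

```text
time: 8.25
position: [0.5166, -0.1137, 0.0387]
eef_rot: [-1.564, -0.002, 1.688]
contact_force: [-7.2, -1.4, 2.1]
gripper_width: 0.0003
```

```bash
python3 -c "
from h import *;st();nut()"
```

```text
t 8.25 clamp mm [-30.6 -10.7] z 38.7 yawerr -0.0002 y-axis [-0.007  0.001 -1.   ] F [-7.3 -0.5] 2.1 w 0.3 q [-0.1   0.55  0.32  2.03 -0.29  0.61  2.1 ]
nut angle [(58, 3.4), (58, 3.45), (55, 3.5), (53, 3.55)]
```

{"op": "jog_arm", "data": {
  "dp": [
    [0, 0, 0.008],
    [0.011, 0, 0.008],
    [0.022, 0, 0.008],
    [0.022, 0, 0.003],
    [0.022, 0, 0]
  ],
  "spin": [0, 0, 0, 0, 0]
}}

```text
time: 8.8
position: [0.5139, -0.0898, 0.0391]
eef_rot: [-1.563, -0.003, 1.69]
contact_force: [-13.1, 1.4, 9.3]
gripper_width: 0.0006
```

{"op": "jog_arm", "data": {
  "dp": [
    [0, 0, 0],
    [-0.007, 0, 0],
    [-0.015, 0, 0],
    [-0.022, 0, 0],
    [-0.022, 0, 0]
  ],
  "spin": [0, 0, 0, 0, 0]
}}

```text
time: 9.3
position: [0.5166, -0.1136, 0.0387]
eef_rot: [-1.564, -0.002, 1.688]
contact_force: [-7.1, -1.9, 1.5]
gripper_width: 0.0007
```

```bash
python3 -c "
from h import *;st();nut()"
```

```text
t 9.3 clamp mm [-30.6 -10.6] z 38.7 yawerr -0.0001 y-axis [-0.007  0.001 -1.   ] F [-7.3 -1.1] 1.5 w 0.7 q [-0.1   0.55  0.32  2.03 -0.29  0.61  2.1 ]
nut angle [(60, 4.75), (59, 4.8), (58, 4.65), (58, 4.7)]
```

{"op": "jog_arm", "data": {
  "dp": [
    [0, 0, 0.008],
    [0.011, 0, 0.008],
    [0.022, 0, 0.008],
    [0.022, 0, 0.003],
    [0.022, 0, 0]
  ],
  "spin": [0, 0, 0, 0, 0]
}}

```text
time: 9.85
position: [0.514, -0.0898, 0.0391]
eef_rot: [-1.563, -0.003, 1.69]
contact_force: [-13.2, 0.3, 8.8]
gripper_width: 0.0006
```

{"op": "jog_arm", "data": {
  "dp": [
    [0, 0, 0],
    [-0.007, 0, 0],
    [-0.015, 0, 0],
    [-0.022, 0, 0],
    [-0.022, 0, 0]
  ],
  "spin": [0, 0, 0, 0, 0]
}}

```text
time: 10.35
position: [0.5167, -0.1136, 0.0387]
eef_rot: [-1.564, -0.002, 1.688]
contact_force: [-8.3, -1.2, 1.6]
gripper_width: 0.0003
```

```bash
python3 -c "
from h import *;nut()"
```

```text
nut angle [(73, 5.9), (71, 5.8), (70, 5.9), (68, 5.85)]
```

{"op": "jog_arm", "data": {
  "dp": [
    [0, 0, 0.008],
    [0.011, 0, 0.008],
    [0.022, 0, 0.008],
    [0.022, 0, 0.003],
    [0.022, 0, 0]
  ],
  "spin": [0, 0, 0, 0, 0]
}}

```text
time: 10.9
position: [0.514, -0.0898, 0.0391]
eef_rot: [-1.563, -0.003, 1.69]
contact_force: [-13.0, 0.9, 11.1]
gripper_width: 0.0005
```

{"op": "jog_arm", "data": {
  "dp": [
    [0, 0, 0],
    [-0.007, 0, 0],
    [-0.015, 0, 0],
    [-0.022, 0, 0],
    [-0.022, 0, 0]
  ],
  "spin": [0, 0, 0, 0, 0]
}}

```text
time: 11.4
position: [0.5167, -0.1137, 0.0387]
eef_rot: [-1.564, -0.002, 1.688]
contact_force: [-8.2, -1.7, 1.9]
gripper_width: 0.0005
```

```bash
python3 -c "
from h import *;nut()"
```

```text
nut angle [(55, 0.9), (53, 0.7), (52, 0.85), (51, 0.7)]
```

{"op": "jog_arm", "data": {
  "dp": [
    [0, 0, 0.008],
    [0.011, 0, 0.008],
    [0.022, 0, 0.008],
    [0.022, 0, 0.003],
    [0.022, 0, 0]
  ],
  "spin": [0, 0, 0, 0, 0]
}}

```text
time: 11.95
position: [0.514, -0.0898, 0.0391]
eef_rot: [-1.563, -0.003, 1.69]
contact_force: [-13.1, 0.6, 9.5]
gripper_width: 0.0006
```

{"op": "jog_arm", "data": {
  "dp": [
    [0, 0, 0],
    [-0.007, 0, 0],
    [-0.015, 0, 0],
    [-0.022, 0, 0],
    [-0.022, 0, 0]
  ],
  "spin": [0, 0, 0, 0, 0]
}}

```text
time: 12.45
position: [0.5167, -0.1137, 0.0387]
eef_rot: [-1.564, -0.002, 1.688]
contact_force: [-7.6, -2.8, 2.0]
gripper_width: 0.0007
```

```bash
python3 -c "
from h import *;st();nut()"
```

```text
t 12.45 clamp mm [-30.6 -10.7] z 38.7 yawerr -0.0002 y-axis [-0.007  0.001 -1.   ] F [-7.8 -1.9] 2.0 w 0.7 q [-0.1   0.55  0.32  2.03 -0.29  0.61  2.1 ]
nut angle [(63, 2.1), (63, 2.05), (63, 2.05), (62, 2.0)]
```

{"op": "jog_arm", "data": {
  "dp": [
    [0, 0, 0.008],
    [0.011, 0, 0.008],
    [0.022, 0, 0.008],
    [0.022, 0, 0.003],
    [0.022, 0, 0]
  ],
  "spin": [0, 0, 0, 0, 0]
}}

```text
time: 13.0
position: [0.514, -0.0898, 0.0391]
eef_rot: [-1.563, -0.003, 1.69]
contact_force: [-13.0, 0.5, 9.7]
gripper_width: 0.0007
```

{"op": "jog_arm", "data": {
  "dp": [
    [0, 0, 0],
    [-0.007, 0, 0],
    [-0.015, 0, 0],
    [-0.022, 0, 0],
    [-0.022, 0, 0]
  ],
  "spin": [0, 0, 0, 0, 0]
}}

```text
time: 13.5
position: [0.5167, -0.1137, 0.0387]
eef_rot: [-1.564, -0.002, 1.688]
contact_force: [-8.2, -1.4, 1.7]
gripper_width: 0.0007
```

```bash
python3 -c "
from h import *;nut()"
```

```text
nut angle [(60, 3.35), (60, 3.4), (59, 3.4), (58, 3.45)]
```

{"op": "jog_arm", "data": {
  "dp": [
    [0, 0, 0.008],
    [0.011, 0, 0.008],
    [0.022, 0, 0.008],
    [0.022, 0, 0.003],
    [0.022, 0, 0]
  ],
  "spin": [0, 0, 0, 0, 0]
}}

```text
time: 14.05
position: [0.514, -0.0897, 0.0391]
eef_rot: [-1.563, -0.003, 1.69]
contact_force: [-13.7, 0.8, 8.1]
gripper_width: 0.0003
```

{"op": "jog_arm", "data": {
  "dp": [
    [0, 0, 0],
    [-0.007, 0, 0],
    [-0.015, 0, 0],
    [-0.022, 0, 0],
    [-0.022, 0, 0]
  ],
  "spin": [0, 0, 0, 0, 0]
}}

```text
time: 14.55
position: [0.5167, -0.1137, 0.0387]
eef_rot: [-1.564, -0.002, 1.688]
contact_force: [-7.9, -1.4, 1.8]
gripper_width: 0.0002
```

```bash
python3 -c "
from h import *;nut()"
```

```text
nut angle [(58, 4.7), (57, 4.7), (56, 4.6), (56, 4.55)]
```

{"op": "jog_arm", "data": {
  "dp": [
    [0, 0, 0.008],
    [0.011, 0, 0.008],
    [0.022, 0, 0.008],
    [0.022, 0, 0.003],
    [0.022, 0, 0]
  ],
  "spin": [0, 0, 0, 0, 0]
}}

```text
time: 15.1
position: [0.514, -0.0898, 0.0391]
eef_rot: [-1.563, -0.003, 1.69]
contact_force: [-13.8, 1.3, 10.7]
gripper_width: 0.0004
```

{"op": "jog_arm", "data": {
  "dp": [
    [0, 0, 0],
    [-0.007, 0, 0],
    [-0.015, 0, 0],
    [-0.022, 0, 0],
    [-0.022, 0, 0]
  ],
  "spin": [0, 0, 0, 0, 0]
}}

```text
time: 15.6
position: [0.5167, -0.1137, 0.0387]
eef_rot: [-1.564, -0.002, 1.688]
contact_force: [-8.1, -1.0, 2.1]
gripper_width: 0.0007
```

```bash
python3 -c "
from h import *;st();nut()"
```

```text
t 15.6 clamp mm [-30.5 -10.7] z 38.7 yawerr -0.0001 y-axis [-0.007  0.001 -1.   ] F [-8.2 -0.1] 2.1 w 0.7 q [-0.1   0.55  0.32  2.03 -0.29  0.61  2.1 ]
nut angle [(65, 5.85), (65, 5.8), (65, 5.8), (65, 5.85)]
```

{"op": "jog_arm", "data": {
  "dp": [
    [0, 0, 0.008],
    [0.007, 0, 0.008],
    [0.014, 0, 0.008],
    [0.014, 0, 0.003],
    [0.014, 0, 0]
  ],
  "spin": [0, 0, 0, 0, 0]
}}

```text
time: 16.15
position: [0.5144, -0.0981, 0.039]
eef_rot: [-1.562, -0.004, 1.69]
contact_force: [-13.6, 0.8, 10.3]
gripper_width: 0.0006
```

{"op": "jog_arm", "data": {
  "dp": [
    [0, 0, 0],
    [-0.004, 0, 0],
    [-0.008, 0, 0],
    [-0.008, 0, 0],
    [-0.008, 0, 0]
  ],
  "spin": [0, 0, 0, 0, 0]
}}

```text
time: 16.65
position: [0.5157, -0.1073, 0.0388]
eef_rot: [-1.564, -0.002, 1.688]
contact_force: [-8.3, 0.6, 3.2]
gripper_width: 0.0003
```

{"op": "jog_arm", "data": {
  "dp": [
    [0, 0, 0.01],
    [0, 0, 0.025],
    [0, -0.03, 0.025],
    [0, -0.07, 0.025],
    [0, -0.07, 0.025]
  ],
  "spin": [0, 0, 0, 0, 0]
}}

```text
time: 17.15
position: [0.4982, -0.111, 0.1141]
eef_rot: [-1.581, 0.002, 1.688]
contact_force: [0.9, -0.5, 0.1]
gripper_width: 0.0007
```

```bash
python3 -c "
from h import *;st();nut()
from station import camera
import cv2
cv2.imwrite('pics/a3.png',cv2.resize(camera('scene')['color'][150:240,190:310,::-1],None,fx=5,fy=5,interpolation=3))
"
```

```text
t 17.15 clamp mm [-48.6  -5.9] z 114.1 yawerr 0.0 y-axis [ 0.01  -0.001 -1.   ] F [ 0.8 -0.6] 0.1 w 0.7 q [-0.16  0.39  0.38  2.06 -0.22  0.72  2.05]
nut angle [(70, 6.2), (69, 0.0), (69, 6.15), (68, 6.2)]
```

View pics/a3.png

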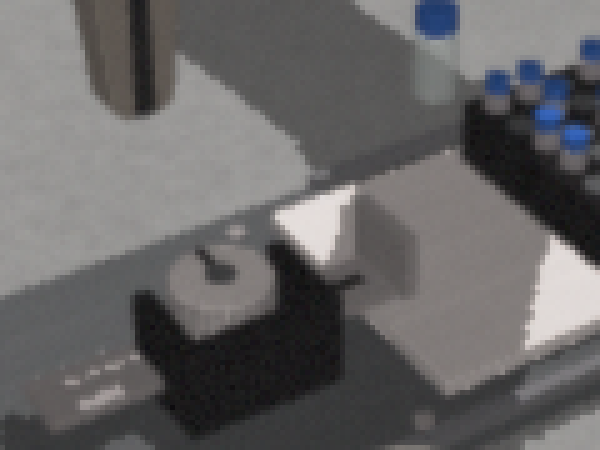

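The line points to the front again after two counted turns, about 12.5 rad. Next is the lip: go above the gap on the tray side, check the pose, then descend.

{"op": "jog_arm", "data": {
  "dp": [
    [0.025, 0, -0.012],
    [0.06, 0, -0.03],
    [0.1, 0, -0.046],
    [0.108, 0, -0.049],
    [0.108, 0, -0.049]
  ],
  "spin": [0, 0, 0, 0, 0]
}}

```text
time: 17.75
position: [0.5299, 0.0046, 0.1083]
eef_rot: [-1.569, -0.0, 1.692]
contact_force: [-1.0, 0.0, -0.2]
gripper_width: 0.0005
```

```bash
python3 -c "
from h import *;st()
from station import camera
import cv2
cv2.imwrite('pics/a4.png',cv2.resize(camera('scene')['color'][130:240,190:330,::-1],None,fx=5,fy=5,interpolation=3))
"
```

```text
t 17.75 clamp mm [ -3.6 105.2] z 108.3 yawerr 0.004 y-axis [-0.002  0.    -1.   ] F [-1.   0.1] -0.2 w 0.5 q [-0.36  0.43  0.35  2.01 -0.21  0.74  1.82]
```

View pics/a4.png

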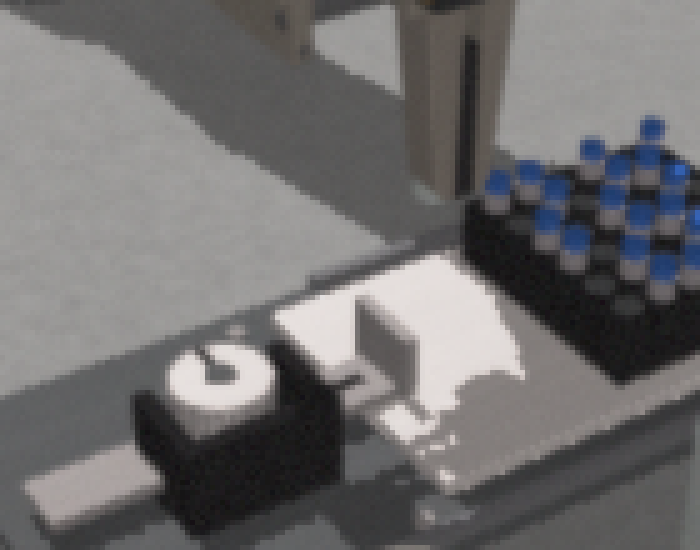

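The fingers hang above the gap between the lip (385,345) and the rack, with the tips at about (445,195), and the nut line is still at the front. Going down now.

{"op": "jog_arm", "data": {
  "dp": [
    [0, 0.025, -0.003],
    [0, 0.05, -0.003],
    [0, 0.065, -0.003],
    [0, 0.071, -0.003],
    [0, 0.071, -0.003]
  ],
  "spin": [0, 0, 0, 0, 0]
}}

```text
time: 18.3
position: [0.5327, 0.0018, 0.038]
eef_rot: [-1.569, 0.0, 1.686]
contact_force: [0.4, 0.1, 0.7]
gripper_width: 0.0004
```

```bash
python3 -c "
from h import *;st()"
```

```text
t 18.3 clamp mm [ -1.2 102.1] z 38.0 yawerr -0.0017 y-axis [-0.001 -0.001 -1.   ] F [0.4 0.1] 0.7 w 0.4 q [-0.31  0.55  0.3   2.02 -0.28  0.6   1.87]
```

{"op": "jog_arm", "data": {
  "dp": [
    [-0.005, 0.001, -0.001],
    [-0.01, 0.001, -0.001],
    [-0.015, 0.001, -0.001],
    [-0.02, 0.001, -0.001],
    [-0.025, 0.001, -0.001]
  ],
  "spin": [0, 0, 0, 0, 0]
}}

```text
time: 18.8
position: [0.5379, -0.0219, 0.0382]
eef_rot: [-1.572, -0.0, 1.688]
contact_force: [0.4, 3.2, 1.1]
gripper_width: 0.0008
```

```bash
python3 -c "
from h import *;st()"
```

```text
t 18.8 clamp mm [ 1.3 78. ] z 38.2 yawerr 0.0002 y-axis [ 0.002  0.    -1.   ] F [0.8 3.1] 1.1 w 0.8 q [-0.26  0.56  0.3   2.01 -0.28  0.61  1.92]
```

{"op": "jog_arm", "data": {
  "dp": [
    [-0.003, 0, 0],
    [-0.006, 0, 0],
    [-0.009, 0, 0],
    [-0.011, 0, 0],
    [-0.012, 0, 0]
  ],
  "spin": [0, 0, 0, 0, 0]
}}

```text
time: 19.3
position: [0.5385, -0.0323, 0.0376]
eef_rot: [-1.571, -0.002, 1.689]
contact_force: [-0.1, 7.6, 3.5]
gripper_width: 0.0003
```

```bash
python3 -c "
from h import *;st();nut()
from station import camera
import cv2
cv2.imwrite('pics/a5.png',cv2.resize(camera('scene')['color'][130:240,190:330,::-1],None,fx=5,fy=5,interpolation=3))"
```

```text
t 19.3 clamp mm [ 0.6 67.5] z 37.6 yawerr 0.0006 y-axis [-0.     0.002 -1.   ] F [0.8 7.5] 3.5 w 0.3 q [-0.24  0.56  0.3   2.01 -0.28  0.61  1.94]
nut angle [(67, 6.2), (62, 0.0), (55, 6.2), (52, 6.15)]
```

View pics/a5.png

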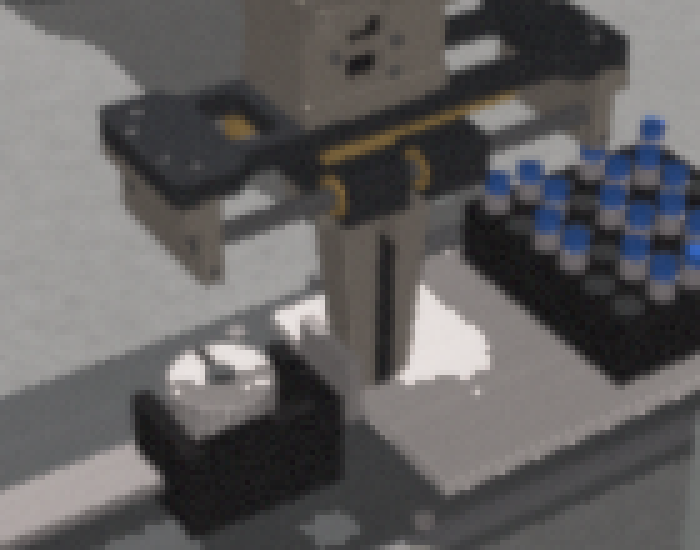

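The lip is now at about (330,355), right behind the housing and clear of the tray, and the force is rising. I'll press a little more to confirm the stop.

{"op": "jog_arm", "data": {
  "dp": [
    [-0.001, 0, 0],
    [-0.002, 0, 0],
    [-0.003, 0, 0],
    [-0.003, 0, 0],
    [-0.003, 0, 0]
  ],
  "spin": [0, 0, 0, 0, 0]
}}

```text
time: 19.9
position: [0.5385, -0.0324, 0.0377]
eef_rot: [-1.57, -0.005, 1.691]
contact_force: [-0.7, 11.3, 3.7]
gripper_width: 0.0005
```

```bash
python3 -c "
from h import *;st()"
```

```text
t 19.9 clamp mm [ 0.6 67.4] z 37.7 yawerr 0.0029 y-axis [-0.002  0.005 -1.   ] F [ 0.6 11.3] 3.7 w 0.5 q [-0.23  0.56  0.3   2.01 -0.28  0.61  1.94]
```

The tip stays at 67.4 mm while the force rises to 11 N, so the strap is at its stop. Backing off and up.

{"op": "jog_arm", "data": {
  "dp": [
    [0.006, 0, 0],
    [0.02, 0, 0],
    [0.025, 0, 0],
    [0.025, -0.03, 0],
    [0.025, -0.07, 0]
  ],
  "spin": [0, 0, 0, 0, 0]
}}

```text
time: 20.4
position: [0.534, -0.0119, 0.1064]
eef_rot: [-1.565, 0.001, 1.688]
contact_force: [0.2, -0.5, 1.9]
gripper_width: 0.0006
```

{"op": "jog_arm", "data": {
  "dp": [
    [0, -0.04, 0],
    [0, -0.08, 0.02],
    [0, -0.09, 0.05],
    [0, -0.09, 0.08],
    [0, -0.09, 0.08]
  ],
  "spin": [0, 0, 0, 0, 0]
}}

```text
time: 20.9
position: [0.4531, -0.0217, 0.1976]
eef_rot: [-1.569, -0.001, 1.687]
contact_force: [0.9, 0.4, -0.5]
gripper_width: 0.0006
```

```bash
python3 -c "
from h import *;st();nut()
from station import camera,find_in
import cv2
p=camera('scene')
for l in('bottle','jar','spare_rack','vial','tray_mid'):print(l,[np.round(d['pixel'],1).tolist() for d in find_in(l,p)[:1]])
cv2.imwrite('pics/a6.png',cv2.resize(p['color'][140:260,170:380,::-1],None,fx=3.8,fy=3.8,interpolation=3))"
```

```text
t 20.9 clamp mm [-82.9  88.1] z 197.6 yawerr -0.0013 y-axis [-0.002  0.001 -1.   ] F [1.  0.2] -0.5 w 0.6 q [-0.4   0.16  0.41  2.11 -0.09  0.88  1.75]
nut angle [(94, 6.1), (75, 6.15), (75, 6.15), (60, 6.2)]
bottle [[227.7, 346.4]]
jar [[266.1, 275.2]]
spare_rack [[290.4, 131.1]]
vial [[191.4, 303.8]]
tray_mid [[191.3, 300.7]]
```

View pics/a6.png

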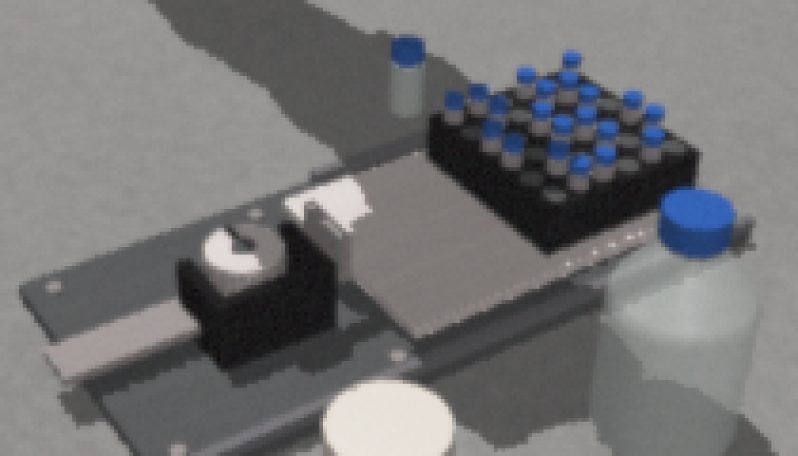

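The lip is fully back, from (370,215) to (328,240). The tray, rack, vial, bottle and jar sit at the same pixels as before, and the nut line is at the front. I'm handing the job in.

```bash
python3 -c "
from station import ticket;print(ticket.close_job())"
```

```text
the job is handed in; nothing more can be done
None
```

The vial tray is unlocked: I rolled the nut anticlockwise through two turns, then pushed the strap back to its stop. I handed the job in at about 21 s, with the arm clear of everything.

- **Nut:** I used 11 fingertip strokes on the front of the rim, pressing with about 7–14 N. I read the black line after almost every stroke to keep count. It ended pointing to the front again, at about 12.5 rad against the 12.57 asked. The last reading, taken partly in shadow, was 6.1–6.2 past the first turn, so about 12.4–12.5 in total, which is well within a sixth of a turn.
- **Strap:** I pushed the lip back until the force rose from about 3 N to 11 N with no further movement. The last picture shows the lip clear of the tray, right behind the housing.
- **Surroundings:** The tray, rack, vial, bottle, jar and spare rack show no visible movement.
- **Disagreement:** In the last picture the network placed the vial on the tray's rack, at (191,304). The picture itself shows the vial standing where it started.

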